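Feed a gift box along the fence into the ribboning jig with a push stick

TASK

Pick up the wooden push stick and use it, never the fingers, to bring the flat gift box up against the fence of the ribboning jig and feed it along, pressed flat and lightly against the fence (about 5 N, between 3 and 8) all the way, past the sprung shoe until it is fully home against the end stop. The card box is filled and must not be crushed: keep every other push on it gentle, well under 30 N. Then stand the stick back on its sole on the worktop, well clear of the box (box and stick at least 15 cm apart, centre to centre), and leave everything else where it is.

Things in the scene. Friction and masses are not known exactly. Their poses are not given: they have to be found in the camera images.
- jig: Fixed ribboning jig: plywood board with a slick aluminium rail (fence, stop bar, side guide and shoe in one). Origin on the worktop at mid-length of the nominal fence face; y along the fence, z up. The box lies on the bare worktop at -x of the fence and is fed to -y. BEWARE: the whole rail is clamped up to 14 mm off in +x or -x; no measured pose shows this, so feel for the fence (or see it).
- jig_fence (a point): Nominal fence face, mid-length, on the worktop (true face up to 14 mm off in the jig's x, as said under jig; jig axes). The face looks to -x; fence 12 mm thick, 29 mm high, y -169 to 169 mm. Behind it three black clamp knobs 36 mm high.
- jig_stop (a point): Point where the stop bar's face meets the nominal fence face, on the worktop: 150 mm to -y of the jig's origin (exact in y; in x off with the rail). The stop's face looks to +y, 29 mm high, and reaches 112 mm out to -x. At its outer end a side guide, 20 mm wide, runs 40 mm back to +y.
- jig_shoe (a point): Nominal middle of the white sprung shoe's flat face (20 mm long in y, 26 mm high), 14 mm up, 58 mm from the fence, 14 mm from the stop (rail offset applies in x). A slanting lead-in runs 20 mm further to +y, up to 44 mm from the stop. Yields up to 9 mm with 0.6 to 2.4 N towards -x and then holds the box by friction; passing it takes up to 15 N of push.
- box: Flat kraft gift box with lift-off lid, 62 (x) x 100 (y) x 30 mm high, 0.2 to 0.42 kg, drags on the worktop with 1 to 3 N; origin at the centre of its underside. Starts beside the +y half of the fence, 5 to 60 mm off it, up to 0.12 rad askew. Home: long side flat on the fence, -y end on the stop, so its origin is 50 mm from the stop (y = -100 mm in the jig's frame) and 31 mm from the fence face.
- stick: Wooden push stick, 0.12 kg, standing on its sole, 76 mm high. Origin on the underside, z up. Sole bar x -11 to 11, y -48 to 50 mm, 26 mm high. Upright grip blade over it, 18 mm thick (x -9 to 9), y -8 to 36 mm, up to z = 76 mm: pinch it across the 18 mm, fingertips above z = 34 mm to clear the box's top.
- stick_heel (a point): Inner corner of the stick's L, on the underside, 11 mm to +x of the stick's origin (stick axes). The heel block sticks out 26 mm to +x from here, 18 mm thick, 26 mm high; its front face looks to -y. In use, with stick axes parallel to the jig's, the box's near rear corner sits here: the sole's side (48 mm ahead of the heel) presses it to +x, the heel pushes it to -y.
- spool: Bystander: white ribbon spool, 66 mm across, 22 mm high, lying flat.
- bar: Bystander: wrapped chocolate bar, 64 x 140 x 12 mm, lying flat.
- tin: Bystander: round sweet tin, 65 mm across, 40 mm high.
- stamp: Bystander: wooden hand stamp with knob, 32 x 44 x 65 mm, standing behind the jig.
- tape: Bystander: roll of tape, 98 mm across, 25 mm high, lying flat.

How it is judged:
By the outcome, as a careful person would: the job done as asked, in the order asked, and still so for the second after the job is handed in, with the robot touching nothing.
It also fails if it takes over 72 s, if anything falls off the work surface, if the arm or the gripper's body presses on something with over 40 N, if the wrist force passes 120 N, or if a joint passes its speed limit or range.

ROBOT

A 6-joint arm with a two-finger parallel gripper is mounted at the origin on a cart in front of the work surface, level with it; the furniture and walls round the work are solid. World frame = base frame: x ahead of the robot, y to its left, z up, the work surface at z = 0. Lengths are in m, angles in rad, forces in N, time in s.
With the tool pointing down it reaches from about 0.3 to 0.875 m from the base axis. Payload 6.4 kg.
Tool frame: the origin (TCP) lies on the centre line of the jaws, within the pads' length; the fingertips stand 25 mm ahead of it and the grasp point (between the pads) lies 6 mm ahead of it; z points along the fingers, y is the line along which they close (so a half turn about z gives the same grasp; the last joint's range is limited). The gripper opens to 85 mm and grips with 20 to 120 N. Pads are 22 mm wide; open, the fingers measure 114 mm over their backs; the gripper's body (76 mm by 85 mm) begins 54 mm behind the grasp point. The pads swing forward as they close: fully open they stand 13 mm farther back than shut.
Start: joints at [-1.317, 0.181, 1.607, -0, 1.354, -0.206], TCP at [0.255, -0.515, 0.256] pointing down, gripper open.
Joint ranges: [-2.99, 2.99], [-0.89, 2.07], [0.3, 2.58], [-1.14, 4.28], [0, 2.63], [-3.12, 3.12]. Speed limits (rad/s): [2.57, 2.57, 3.01, 3.14, 3.14, 3.14].

INTERFACE

Orientations are given as a unit quaternion [w, x, y, z].
In Python, from bench import get_obs, camera, hand_in, spot_in gives the robot as it stands.
- The arm moves only by the shell command python3 -m jog 'ROWS'. ROWS is JSON, one flat list of numbers, 7 for each row, row after row: the shift along the tool's x, y, z in m, then the turn, a rotation vector about the tool's x, y, z in rad, then the closure, from 0 (fully open) to 1 (shut). A call has 1 to 20 rows; each row is the pose to reach, as a shift and turn from the pose commanded when the call began, along the tool's axes at that moment; what a row does not reach only later rows make up. A row lasts 1/8 s, in which the tool goes at most 62.5 mm and 10.7 degrees, less where a joint would pass 70% of its speed; a pose out of reach is approached as far as the arm can. A call with a gripper value outside its range is refused whole. The fingers move at their own pace and stop on an object; the grip force is fixed at half the most. Time passes only in rows, so rows that repeat a pose let the fingers close. It gives the time, the measured TCP pose, the force, the opening and the grip force at its end, in the units of the state.
- get_obs(): the state, without advancing time (a new reading comes with each control period).
- camera(name): name is "side" or "top" or "wrist"; returns a dict with "frame" (420x560x3 uint8, red, green, blue), "mtx" (3x3 intrinsics, pixels), "extrinsics" (4x4, takes a point from camera to world coordinates). Camera axes: x right, y up, looking along -z (the intrinsics and any distortion apply to the point x, -y, -z); pixel columns grow to the right and rows downward; lengths in m; the calibration is good to about 2 mm. A picture is of the moment at which its call begins. There is no depth.
- hand_in(): hands the job in; it is judged then, once.
Trained networks look in a picture, given as the dict that the camera call returned (one of the last four; its "shot" number tells which), for a name from the list of things; names that differ only in an ending like _2 or _b are one class to them, and where a whole thing is asked for, a point or a joint stands for the part that bears it (a point fixed in the world has none). Each returns a list of dicts, best first, with "confidence" (0 to 1); they miss things now and then, are a little off and sometimes report something else, mostly with a low value. They report only what shows in the picture. A call takes as long as a camera call.
- spot_in(picture, name): "xyz" ([x, y, z] in m, in world coordinates, good to about 4 mm: the middle of the surface that is visible of it).
The state is a dict: "time_s": time; "q": joint angles; "dq": joint speeds; "joint_efforts": joint torques, N m; "eef_pos": TCP position; "eef_rot": TCP orientation; "wrist_force": force on the tool from outside, world axes, zero at the start; "torque": the same for the moment, N m; "opening": opening from 0.0 (shut) to 1.0 (fully open); "grasp_force": force on a finger pad.
Only numpy, scipy, OpenCV 4.12 (cv2) and the standard library are available. Lean on these libraries where they do the work, as an engineer would, in place of code of your own. Each camera call takes 0.05 s, during which the arm holds its last target. There are 200 camera calls.

## Working session

There is one attempt and no reset: what is moved stays moved. The work goes in short steps, Python scripts to look and compute and a shell command to move; the robot and the scene stay as the last step left them, time stands still between calls to the robot, and variables do not carry over. Pictures are saved under pics/ and viewed, at most 10 in all, crops included, and the job is handed in when it is done.

```bash
mkdir -p pics; ls; cat > h.py <<'E'
import numpy as np, cv2
from bench import get_obs, camera, hand_in, spot_in
def save(c,n): cv2.imwrite('pics/'+n+'.png',c['frame'][:,:,::-1])
def proj(c,P):
    E=np.linalg.inv(c['extrinsics']);p=E[:3,:3]@np.array(P,float)+E[:3,3];u=c['mtx']@np.array([p[0],-p[1],-p[2]]);return u[:2]/u[2]
def ray(c,u,v,z):
    d=np.linalg.inv(c['mtx'])@np.array([u,v,1.]);d=c['extrinsics'][:3,:3]@np.array([d[0],-d[1],-d[2]]);o=c['extrinsics'][:3,3]
    return o+d*(z-o[2])/d[2]
E
python3 - <<'E'
from h import *
print(get_obs())
for n in ['top','side']:
    c=camera(n);save(c,n+'0');print(n,c['mtx'].tolist(),c['extrinsics'].round(3).tolist())
    for t in ['jig','jig_fence','jig_stop','jig_shoe','box','stick','stick_heel','spool','bar','tin','stamp','tape']:
        print(t,[(np.round(d['xyz'],3).tolist(),round(d['confidence'],2),proj(c,d['xyz']).round().tolist()) for d in spot_in(c,t)[:2]])
E
```

```text
pics
{'time_s': 0.0, 'q': array([-1.31729858e+00,  1.81564119e-01,  1.60803468e+00, -3.56169410e-05,
        1.35382602e+00, -2.06274294e-01]), 'dq': array([-0.00023259, -0.0014028 , -0.0002985 ,  0.00022268, -0.00196565,
        0.00010881]), 'joint_efforts': array([ 1.16133670e-03, -4.44878161e+01, -3.51331401e+01, -2.08940000e-04,
        9.22381558e-03, -2.83332355e-05]), 'eef_pos': array([ 0.25503564, -0.51475125,  0.25535827]), 'eef_rot': array([-9.15418289e-04,  9.73691088e-01,  2.27870196e-01, -3.90108876e-05]), 'wrist_force': array([-0.26086667, -0.23977923,  0.09157211]), 'torque': array([ 0.02247997, -0.01113881, -0.0198764 ]), 'grasp_force': 0.0, 'opening': 1.004145309563147}
top [[517.2778388081216, 0.0, 281.3282452307223], [0.0, 517.2778388081216, 209.47904397255195], [0.0, 0.0, 1.0]] [[-0.005, 0.996, -0.089, 0.383], [-1.0, -0.006, -0.016, 0.06], [-0.017, 0.089, 0.996, 1.585], [0.0, 0.0, 0.0, 1.0]]
jig [([0.624, -0.016, 0.014], 0.78, [314.0, 177.0])]
jig_fence [([0.62, -0.021, 0.02], 0.95, [316.0, 178.0])]
jig_stop [([0.619, -0.016, 0.013], 0.7, [314.0, 178.0])]
jig_sho
[... 853 characters left out ...]
.0])]
jig_fence []
jig_stop [([0.613, 0.013, 0.02], 0.6, [260.0, 199.0])]
jig_shoe []
box [([0.534, 0.132, 0.031], 0.84, [266.0, 227.0]), ([0.606, 0.005, 0.016], 0.64, [263.0, 200.0])]
stick [([0.42, 0.319, 0.023], 0.72, [274.0, 288.0]), ([0.533, 0.135, 0.026], 0.69, [266.0, 229.0])]
stick_heel [([0.421, 0.321, 0.024], 0.59, [273.0, 288.0])]
spool [([0.378, 0.013, 0.021], 0.9, [332.0, 221.0])]
bar [([0.387, -0.334, 0.013], 0.64, [362.0, 164.0])]
tin [([0.599, -0.314, 0.04], 0.64, [304.0, 147.0]), ([0.607, 0.009, 0.016], 0.2, [262.0, 200.0])]
stamp [([0.691, 0.221, 0.02], 0.84, [202.0, 232.0])]
tape [([0.399, 0.475, 0.023], 0.76, [252.0, 342.0]), ([0.386, -0.334, 0.01], 0.57, [362.0, 165.0])]
```

```bash
python3 - <<'E'
import cv2
a=cv2.imread('pics/top0.png')[120:275,190:390];cv2.imwrite('pics/top0c.png',cv2.resize(a,None,fx=3.8,fy=3.8,interpolation=cv2.INTER_CUBIC))
E
```

```text
(no output)
```

View pics/top0c.png

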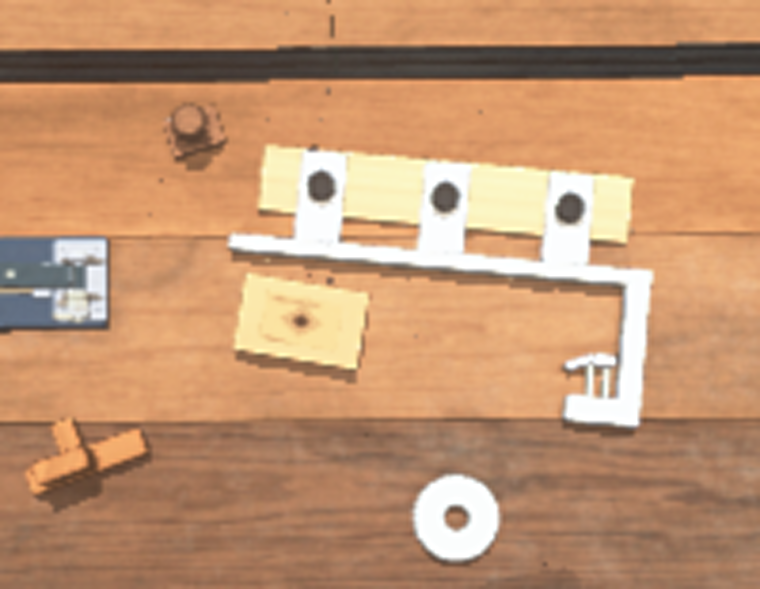

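View pics/side0.png

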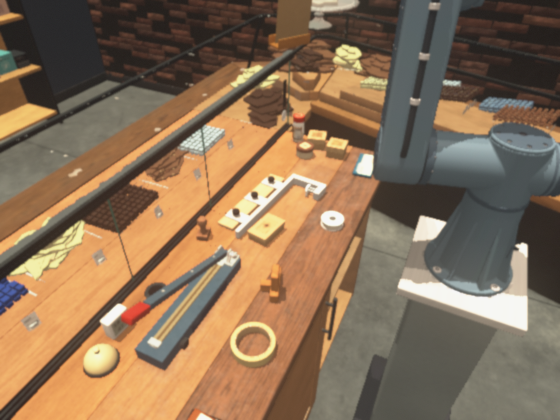

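The top view crop shows the jig (fence from (230,240) to (650,275)), the box at (300,322) slightly askew, and the stick at (90,455) yawed, heel towards the fence. The side view confirms this layout. I'll bring the wrist camera over the jig.

```bash
python3 -m jog '[0.515,-0.375,-0.145,0,0,-1.03,0, 0.515,-0.375,-0.145,0,0,-1.03,0, 0.515,-0.375,-0.145,0,0,-1.03,0, 0.515,-0.375,-0.145,0,0,-1.03,0, 0.515,-0.375,-0.145,0,0,-1.03,0, 0.515,-0.375,-0.145,0,0,-1.03,0, 0.515,-0.375,-0.145,0,0,-1.03,0, 0.515,-0.375,-0.145,0,0,-1.03,0, 0.515,-0.375,-0.145,0,0,-1.03,0, 0.515,-0.375,-0.145,0,0,-1.03,0, 0.515,-0.375,-0.145,0,0,-1.03,0, 0.515,-0.375,-0.145,0,0,-1.03,0, 0.515,-0.375,-0.145,0,0,-1.03,0, 0.515,-0.375,-0.145,0,0,-1.03,0]'
python3 - <<'E'
from h import *
c=camera('wrist');save(c,'w1');print(c['mtx'].tolist(),c['extrinsics'].round(4).tolist())
for t in ['jig','jig_fence','jig_stop','jig_shoe','box','stick','stick_heel']:
    print(t,[(np.round(d['xyz'],3).tolist(),round(d['confidence'],2),proj(c,d['xyz']).round().tolist()) for d in spot_in(c,t)[:1]])
import pickle;pickle.dump(c,open('w1.pkl','wb'))
E
```

```text
time_s: 3.05
eef_pos: [0.5499, 0.0482, 0.401]
eef_rot: [-0.0, 0.736, 0.677, -0.0]
wrist_force: [-0.0, -0.5, 0.5]
opening: 0.997
grasp_force: 0.0
[[361.53112266059753, 0.0, 286.6135482039838], [0.0, 361.53112266059753, 207.17800439556294], [0.0, 0.0, 1.0]] [[0.9966, 0.0778, 0.0276, 0.557], [-0.0826, 0.9421, 0.325, 0.133], [-0.0007, -0.3261, 0.9453, 0.5196], [0.0, 0.0, 0.0, 1.0]]
jig [([0.627, 0.008, 0.017], 0.67, [343.0, 171.0])]
jig_fence [([0.625, 0.006, 0.024], 0.78, [342.0, 174.0])]
jig_stop [([0.619, 0.009, 0.01], 0.81, [337.0, 170.0])]
jig_shoe [([0.621, 0.008, 0.018], 0.9, [339.0, 172.0])]
box [([0.542, 0.126, 0.029], 0.55, [275.0, 90.0])]
stick []
stick_heel [([0.626, 0.008, 0.018], 0.26, [343.0, 171.0])]
```

View pics/w1.png

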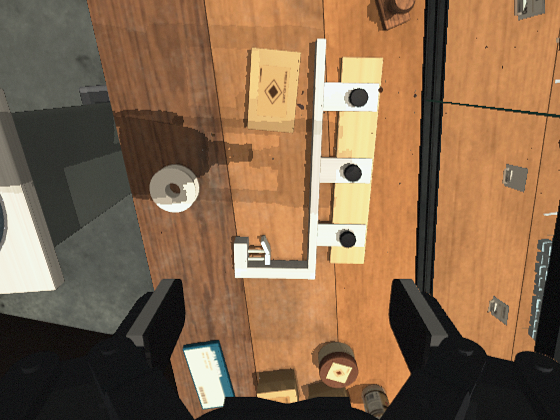

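Wrist view: box at (274,91), fence's left edge from (316,40) to (304,262), stop bar at row ~268, shoe at (265,250), spool at (174,188). Measuring edges, and the stick from the top picture.

```bash
cat > m.py <<'E'
from h import *
import pickle
c=pickle.load(open('w1.pkl','rb'));f=c['frame'];hsv=cv2.cvtColor(f,cv2.COLOR_RGB2HSV)
print(f[150,296:328].tolist())
print('row',f[95,240:305:1].sum(1).tolist())
print('stopcol285',f[250:285,285].tolist())
E
python3 m.py
python3 - <<'E'
import cv2
a=cv2.imread('pics/top0.png')[215:260,190:245];cv2.imwrite('pics/sc.png',cv2.resize(a,None,fx=10,fy=10,interpolation=cv2.INTER_CUBIC))
E
```

```text
[[180, 124, 78], [186, 130, 83], [187, 129, 83], [184, 130, 83], [180, 126, 79], [181, 127, 80], [186, 129, 81], [188, 131, 83], [187, 130, 82], [104, 73, 47], [92, 66, 42], [95, 68, 44], [96, 67, 42], [95, 67, 42], [93, 63, 35], [77, 72, 66], [112, 108, 96], [244, 237, 218], [240, 235, 219], [239, 234, 218], [243, 237, 222], [243, 237, 223], [241, 235, 217], [238, 231, 213], [240, 237, 221], [167, 127, 94], [182, 125, 79], [188, 128, 80], [188, 128, 83], [184, 127, 81], [186, 130, 85], [188, 131, 81]]
row [374, 374, 387, 385, 414, 248, 222, 225, 191, 543, 595, 589, 589, 586, 585, 587, 591, 579, 569, 541, 545, 547, 546, 545, 544, 549, 466, 381, 510, 546, 400, 206, 152, 160, 193, 364, 512, 542, 454, 393, 500, 552, 536, 399, 390, 515, 550, 533, 556, 569, 562, 558, 558, 560, 564, 570, 579, 363, 402, 412, 408, 409, 400, 400, 393]
stopcol285 [[216, 156, 105], [219, 156, 104], [222, 161, 105], [220, 155, 100], [219, 154, 99], [219, 154, 100], [215, 153, 98], [205, 144, 91], [192, 132, 83], [174, 121, 81], [104, 87, 71], [89, 88, 80], [88, 85, 79], [91, 85, 78], [93, 89, 81], [94, 89, 80], [96, 92, 81], [103, 99, 88], [193, 191, 169], [251, 253, 241], [246, 249, 237], [245, 247, 234], [245, 249, 238], [245, 249, 241], [245, 248, 237], [244, 247, 234], [245, 248, 237], [245, 245, 231], [222, 198, 168], [166, 114, 70], [174, 122, 78], [176, 124, 79], [175, 120, 79], [180, 126, 82], [175, 121, 80]]
```

View pics/sc.png

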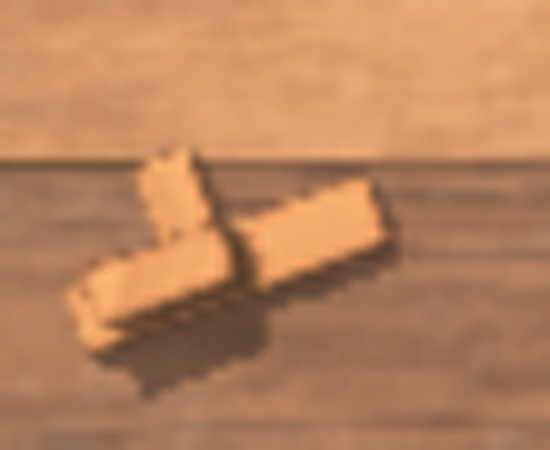

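The stick crop shows the sole's front end at (378,205), heel block tip at (165,158), blade top from (75,300) to (232,250). Fitting poses.

```bash
cat > m.py <<'E'
from h import *
import pickle
from scipy.optimize import least_squares
c=pickle.load(open('w1.pkl','rb'));f=c['frame'].astype(int);g=f.min(2)  # blue-ish channel: white is bright
def edge(a,lo,hi,th):  # first crossing upward with subpixel
    for i in range(lo,hi):
        if a[i]<th<=a[i+1]: return i+(th-a[i])/(a[i+1]-a[i])
P=[]
for v in range(50,235):
    u=edge(g[v],296,325,150)
    if u: P.append(ray(c,u,v,.029)[:2])
P=np.array(P);k=np.polyfit(P[:,1],P[:,0],1);r=P[:,0]-np.polyval(k,P[:,1]);m=abs(r)<.0015;k=np.polyfit(P[m,1],P[m,0],1)
print('fence x=a*y+b',k,'rms',r[m].std(),m.sum())
Q=[]
for u in range(272,300):
    v=edge(g[:,u],255,275,150)
    if v: Q.append(ray(c,u,v,.029)[:2])
Q=np.array(Q);print('stop face: slope',np.polyfit(Q[:,0],Q[:,1],1),'mean',Q.mean(0))
yaw=-np.arctan(k[0]);X=np.array([np.cos(yaw),np.sin(yaw)]);Y=np.array([-X[1],X[0]])
fn=X@[k[1],0] ;sy=(Q@Y).mean();print('yaw',yaw,'fence along X',(P[m]@X).mean(),'stop along Y',sy)
# box top
s=f.sum(2);hsv=cv2.cvtColor(c['frame'],cv2.COLOR_RGB2HSV)
mask=((s>470)&(f[:,:,1]>150)).astype(np.uint8);mask[:,:240]=0;mask[:,306:]=0;mask[:40]=0;mask[140:]=0
mask=cv2.morphologyEx(mask,cv2.MORPH_CLOSE,np.ones((9,9)));mask=cv2.morphologyEx(mask,cv2.MORPH_OPEN,np.ones((9,9)))
cn=max(cv2.findContours(mask,0,2)[0],key=cv2.contourArea)[:,0]
W=np.array([ray(c,u+.0,v+.0,.030)[:2] for u,v in cn]);R=cv2.minAreaRect((W*1000).astype(np.float32));print('box',R)
bc=np.array(R[0])/1000;print('box in jig: x',bc@X-(P[m]@X).mean(),'y from stop',bc@Y-sy)
t=pickle.load(open('t0.pkl','rb')) if 0 else camera('top')
px=np.array([[368,178],[388,235],[190,150],[138,170],[222,230],[72,292]])/10+[190-.5*0,215]
ob=np.array([[11,-48,26],[-11,-48,26],[37,0,26],[37,18,26],[9,-8,76],[9,36,76]])/1000
def fun(p):
    a=p[2];Rz=np.array([[np.cos(a),-np.sin(a),0],[np.sin(a),np.cos(a),0],[0,0,1]])
    return np.concatenate([proj(t,Rz@o+[p[0],p[1],0])-q for o,q in zip(ob,px-.45)])
s=least_squares(fun,[.43,.3,.35]);print('stick',s.x,s.fun.round(1))
E
python3 m.py
```

```text
fence x=a*y+b [0.09849948 0.58010844] rms 0.00016168832492190704 185
stop face: slope [-0.10583251 -0.07644771] mean [ 0.5329454  -0.13285066]
yaw -0.09818277386672548 fence along X 0.5773146046154269 stop along Y -0.07996881314120761
box ((538.0366821289062, 124.06764221191406), (98.4596939086914, 61.09769821166992), 80.14892578125)
box in jig: x -0.05403088194798722 y from stop 0.25618004079600615
stick [0.42670641 0.29272303 0.37843191] [-0.2 -0.3  0.5  0.8 -0.3  0.5 -0.6  0.7 -0.2 -0.5  0.8 -1.1]
```

```bash
cat >> h.py <<'E'
JYAW=-0.098;JX=np.array([np.cos(JYAW),np.sin(JYAW)]);JY=np.array([-JX[1],JX[0]]);FX=.5773;SY=-.0800
from scipy.spatial.transform import Rotation as Ro
def go(x,y,z,tyaw,o=None):
    "tool shift + rotvec to a tool-down pose with tool y at angle tyaw"
    o=o or get_obs();q=o['eef_rot'];R=Ro.from_quat([q[1],q[2],q[3],q[0]])
    X=np.array([-np.sin(tyaw),np.cos(tyaw),0]);Y=np.array([np.cos(tyaw),np.sin(tyaw),0])
    T=Ro.from_matrix(np.c_[X,Y,[0,0,-1]])
    return (R.inv().apply(np.array([x,y,z])-o['eef_pos'])).round(4),(R.inv()*T).as_rotvec().round(4)
E
python3 -c "
from h import *
print(go(.46,.18,.30,.378))"
```

```text
(array([ 0.1231, -0.1006,  0.1013]), array([ 0.    ,  0.    , -0.4593]))
```

```bash
python3 -m jog '[0.123,-0.1,0.101,0,0,-0.46,0, 0.123,-0.1,0.101,0,0,-0.46,0, 0.123,-0.1,0.101,0,0,-0.46,0, 0.123,-0.1,0.101,0,0,-0.46,0, 0.123,-0.1,0.101,0,0,-0.46,0]'
python3 - <<'E'
from h import *
c=camera('wrist');save(c,'w2')
import pickle;pickle.dump(c,open('w2.pkl','wb'))
a=.378;Rz=np.array([[np.cos(a),-np.sin(a),0],[np.sin(a),np.cos(a),0],[0,0,1]])
for o in [[11,-48,26],[-11,-48,26],[37,0,26],[37,18,26],[11,0,26],[9,-8,76],[9,36,76],[-9,-8,76],[-9,36,76]]:print(o,proj(c,Rz@(np.array(o)/1000)+[.4267,.2927,0]).round(1))
u,v=proj(c,[.4215,.3057,.03]).astype(int);print(u,v)
x0=max(0,u-60);y0=max(0,v-60);print(x0,y0)
cv2.imwrite('pics/w2c.png',cv2.resize(c['frame'][y0:y0+120,x0:x0+120,::-1],None,fx=5,fy=5,interpolation=cv2.INTER_CUBIC))
E
```

```text
time_s: 4.12
eef_pos: [0.4611, 0.18, 0.301]
eef_rot: [0.001, 0.561, 0.828, 0.0]
wrist_force: [0.5, 0.3, -0.3]
opening: 0.999
grasp_force: 0.0
[11, -48, 26] [305.7  98.1]
[-11, -48, 26] [284.7  98.1]
[37, 0, 26] [332.6  48. ]
[37, 18, 26] [333.4  28.1]
[11, 0, 26] [306.6  48. ]
[9, -8, 76] [307.2  52.8]
[9, 36, 76] [308.2  -4.2]
[-9, -8, 76] [286.7  52.8]
[-9, 36, 76] [286.7  -4.3]
295 31
235 0
```

View pics/w2c.png

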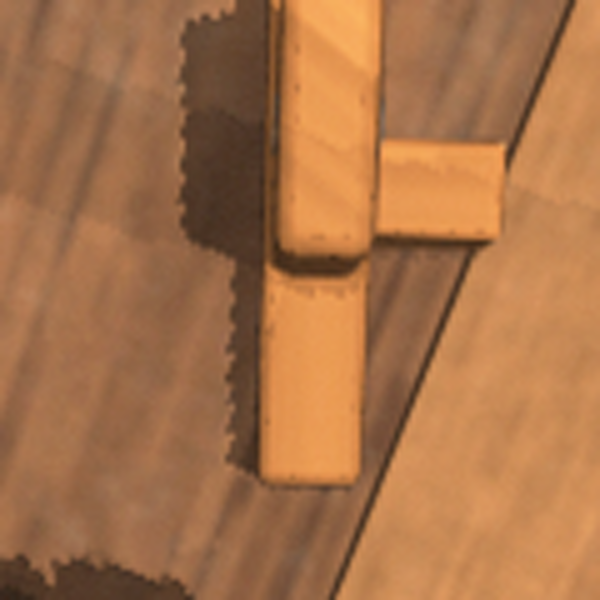

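The crop confirms the stick: sole front at rows 96 (u 287–307), heel block corner at (334,48), predictions within 2 px. Refit and descend.

```bash
python3 - <<'E'
from h import *
import pickle
from scipy.optimize import least_squares
c=pickle.load(open('w2.pkl','rb'))
px=np.array([[360,482],[260,482],[497,236],[504,142],[379,142]])/5+[235,0]-.4
ob=np.array([[11,-48,26],[-11,-48,26],[37,0,26],[37,18,26],[11,18,26]])/1000
def fun(p):
    a=p[2];Rz=np.array([[np.cos(a),-np.sin(a),0],[np.sin(a),np.cos(a),0],[0,0,1]])
    return np.concatenate([proj(c,Rz@o+[p[0],p[1],0])-q for o,q in zip(ob,px)])
s=least_squares(fun,[.43,.3,.35]);x,y,a=s.x;print('stick',s.x,s.fun.round(1))
g=[x-np.sin(a)*.014,y+np.cos(a)*.014];print(g,go(*g,.15,a),go(*g,.064,a))
E
```

```text
stick [0.42818892 0.29473433 0.35827884] [ 0.3  1.  -0.8  0.5  0.8  0.6  0.6 -0.6 -0.9 -1.2]
[np.float64(0.42327963601978463), np.float64(0.30784535777490785)] (array([0.1335, 0.0114, 0.1513]), array([0.0019, 0.0009, 0.0199])) (array([0.1336, 0.0112, 0.2373]), array([0.0019, 0.0009, 0.0199]))
```

```bash
python3 -m jog '[0.133,0.011,0.1,0,0,0.016,0, 0.133,0.011,0.12,0,0,0.016,0, 0.133,0.011,0.15,0,0,0.016,0, 0.133,0.011,0.19,0,0,0.016,0, 0.133,0.011,0.225,0,0,0.016,0, 0.133,0.011,0.237,0,0,0.016,0, 0.133,0.011,0.237,0,0,0.016,0.4, 0.133,0.011,0.237,0,0,0.016,0.7, 0.133,0.011,0.237,0,0,0.016,1, 0.133,0.011,0.237,0,0,0.016,1, 0.133,0.011,0.237,0,0,0.016,1, 0.133,0.011,0.237,0,0,0.016,1]'
python3 -c "
from h import *
o=get_obs();print(o['eef_pos'],o['torque'],o['wrist_force'])
a=-.098
sx,sy=.485,.242+.0
for X,Y,z in [(.470,.27,.10),(.477,.242,.0655)]:
  # stick origin X,Y in jig; grasp 14mm behind
  p=JX*X+JY*(Y+.014);print(p,go(p[0],p[1],z,a))"
```

```text
time_s: 5.68
eef_pos: [0.4225, 0.308, 0.0646]
eef_rot: [0.001, 0.568, 0.823, 0.001]
wrist_force: [-0.5, -1.9, 7.3]
opening: 0.205
grasp_force: 59.2
[0.42250389 0.30799098 0.06459561] [-0.22724159  0.18880156 -0.07039942] [-0.52890482 -1.90978838  7.28056509]
[0.49553234 0.23665101] (array([-0.0926,  0.043 , -0.0353]), array([ 2.200e-03, -4.000e-04,  4.611e-01]))
[0.49975914 0.20810046] (array([-0.1208,  0.0367, -0.0008]), array([ 2.200e-03, -4.000e-04,  4.611e-01]))
```

```bash
python3 -m jog '[0,0,-0.035,0,0,0,1, -0.03,0.015,-0.035,0,0,0.15,1, -0.06,0.03,-0.035,0,0,0.3,1, -0.0926,0.043,-0.035,0,0,0.461,1, -0.0926,0.043,-0.035,0,0,0.461,1, -0.0926,0.043,-0.035,0,0,0.461,1, -0.0926,0.043,-0.02,0,0,0.461,1, -0.0926,0.043,-0.001,0,0,0.461,1, -0.0926,0.043,-0.001,0,0,0.461,1]'
python3 -c "
from h import *
o=get_obs();p=o['eef_pos'][:2];print(o['eef_pos'],o['torque'],o['opening'],'jig stick origin',p@JX,p@JY-.014,2*np.arctan2(o['eef_rot'][2],o['eef_rot'][1])-np.pi/2)
c=camera('wrist');save(c,'w3')"
```

```text
time_s: 6.8
eef_pos: [0.4941, 0.2368, 0.063]
eef_rot: [-0.0, 0.74, 0.672, -0.0]
wrist_force: [1.2, 0.5, -0.1]
opening: 0.202
grasp_force: 60.6
[0.49407163 0.23681902 0.06302486] [ 0.08095527 -0.1974454   0.0180943 ] 0.20200299059649454 jig stick origin 0.46852986381836736 0.2700242841616103 -0.0968127377109016
```

View pics/w3.png

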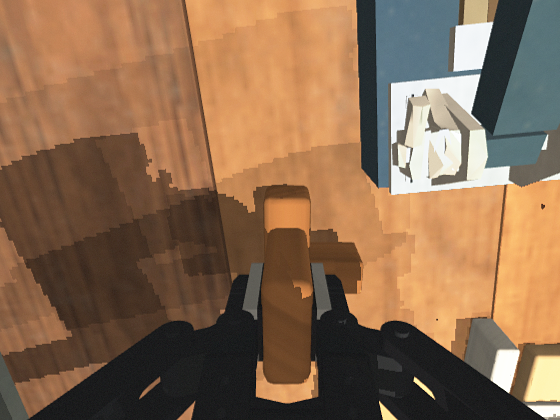

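The stick sits straight in the jaws (blade at (287,300), heel at (335,265)), clear of the tray.

```bash
cat >> h.py <<'E'
def st(n=6):
    F=[];
    for i in range(n):
        o=get_obs();F.append(np.r_[o['wrist_force'],o['torque']])
    f=np.mean(F,0);p=o['eef_pos'][:2]
    print('stick X %.2f Y %.2f z %.2f'%((p@JX-FX)*1e3,(p@JY-SY-.014)*1e3,o['eef_pos'][2]*1e3),'F jigX %.2f jigY %.2f z %.2f'%(f[:2]@JX,f[:2]@JY,f[2]),'T',f[3:].round(2),'yaw',round(2*np.arctan2(o['eef_rot'][2],o['eef_rot'][1])-np.pi/2,4),'t',o['time_s'])
E
python3 -m jog '[-0.014,0.004,-0.0015,0,0,0,1, -0.028,0.0085,-0.0015,0,0,0,1, -0.028,0.0085,-0.0015,0,0,0,1, -0.028,0.0085,-0.0015,0,0,0,1]'
python3 -c "
from h import *
st()"
```

```text
time_s: 7.35
eef_pos: [0.5005, 0.2073, 0.0658]
eef_rot: [-0.0, 0.741, 0.671, 0.0]
wrist_force: [-1.2, 0.2, -0.8]
opening: 0.203
grasp_force: 60.4
stick X -99.53 Y 321.23 z 65.77 F jigX -1.25 jigY 0.07 z -0.84 T [ 0.04 -0.03 -0.11] yaw -0.099 t 7.35
```

```bash
sed -i "s/        o=get_obs();F.append/        camera('side');o=get_obs();F.append/" h.py
python3 -c "
from h import *
st()"
python3 -m jog '[-0.006,0,0,0,0,0,1, -0.0115,0,0,0,0,0,1, -0.0115,0.003,0,0,0,0,1, -0.0115,0.006,0,0,0,0,1, -0.0115,0.009,0,0,0,0,1, -0.0115,0.012,0,0,0,0,1, -0.0115,0.015,0,0,0,0,1, -0.0115,0.018,0,0,0,0,1, -0.0115,0.018,0,0,0,0,1]'
python3 -c "
from h import *
st()"
```

```text
stick X -99.77 Y 321.84 z 65.82 F jigX -0.08 jigY -0.13 z -1.07 T [0.03 0.   0.  ] yaw -0.0976 t 7.65
time_s: 8.78
eef_pos: [0.5178, 0.1944, 0.0658]
eef_rot: [0.0, 0.741, 0.672, 0.0]
wrist_force: [-0.4, 0.7, -0.8]
opening: 0.204
grasp_force: 60.4
stick X -81.33 Y 310.11 z 65.99 F jigX 0.06 jigY -0.04 z -1.36 T [-0.    0.03 -0.  ] yaw -0.0979 t 9.075
```

```bash
python3 - <<'E'
from h import *
c=camera('top');cv2.imwrite('pics/t2c.png',cv2.resize(c['frame'][150:230,220:340,::-1],None,fx=6,fy=6,interpolation=cv2.INTER_CUBIC))
c=camera('side');cv2.imwrite('pics/s2c.png',cv2.resize(c['frame'][170:270,190:320,::-1],None,fx=5,fy=5,interpolation=cv2.INTER_CUBIC))
a=cv2.imread('pics/t2c.png');b=cv2.imread('pics/s2c.png');b=cv2.resize(b,(600,462));a=cv2.resize(a,(600,400)) 
c=np.vstack([cv2.resize(a,(450,300)),cv2.resize(b,(450,300))]);cv2.imwrite('pics/c2.png',c)
E
```

```text
(no output)
```

View pics/c2.png

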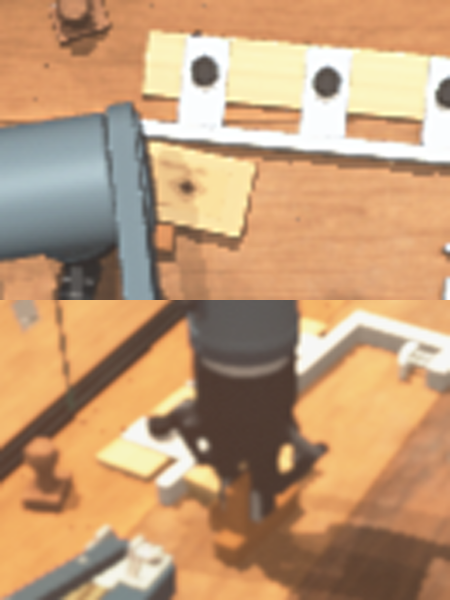

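The top half shows the sole's tip (165,238) against the middle of the box's near side, the box at (200,195) close to the fence and still askew. Continue slowly.

```bash
python3 -m jog '[0,0.001,0,0,0,0,1, 0,0.002,0,0,0,0,1, 0,0.003,0,0,0,0,1, 0,0.004,0,0,0,0,1, 0,0.005,0,0,0,0,1]'
python3 -c "
from h import *
st(4)"
python3 -m jog '[0,0.0005,0,0,0,0,1, 0,0.001,0,0,0,0,1, 0,0.0015,0,0,0,0,1, 0,0.002,0,0,0,0,1]'
python3 -c "
from h import *
st(4)"
```

```text
time_s: 9.8
eef_pos: [0.521, 0.194, 0.0655]
eef_rot: [-0.001, 0.741, 0.671, -0.001]
wrist_force: [-7.1, 0.2, 2.9]
opening: 0.205
grasp_force: 61.1
stick X -77.81 Y 310.02 z 65.44 F jigX -6.36 jigY 0.13 z 2.33 T [-0.01  1.17 -0.36] yaw -0.0983 t 10.0
time_s: 10.5
eef_pos: [0.5217, 0.1937, 0.065]
eef_rot: [-0.002, 0.741, 0.671, -0.002]
wrist_force: [-8.6, 0.8, 4.4]
opening: 0.2
grasp_force: 61.5
stick X -77.06 Y 309.74 z 64.97 F jigX -8.38 jigY -0.31 z 3.20 T [-0.22  1.77 -0.57] yaw -0.0986 t 10.7
```

```bash
python3 - <<'E'
from h import *
c=camera('top');a=c['frame'];np.save('t3.npy',a)
print('G');
for v in range(180,218): print(v,a[v,258:296,1].tolist())
E
```

```text
G
180 [117, 153, 158, 160, 164, 167, 167, 167, 162, 192, 255, 254, 253, 253, 253, 253, 253, 253, 253, 253, 254, 226, 177, 173, 175, 175, 175, 174, 173, 173, 174, 176, 175, 169, 170, 170, 169, 168]
181 [103, 169, 172, 165, 157, 157, 165, 169, 163, 197, 255, 254, 253, 253, 253, 253, 253, 253, 253, 254, 254, 196, 172, 171, 175, 173, 172, 171, 171, 172, 174, 177, 180, 176, 177, 175, 175, 175]
182 [139, 238, 246, 238, 192, 165, 169, 165, 153, 205, 255, 253, 253, 253, 253, 252, 252, 253, 253, 254, 253, 151, 113, 117, 118, 119, 130, 132, 133, 135, 136, 133, 132, 132, 135, 138, 141, 141]
183 [122, 228, 255, 255, 255, 255, 255, 255, 255, 255, 254, 253, 252, 251, 251, 246, 239, 247, 244, 244, 251, 166, 160, 169, 169, 164, 159, 155, 154, 155, 154, 155, 153, 151, 156, 163, 166, 167]
184 [117, 216, 255, 255, 255, 255, 255, 255, 255, 254, 253, 253, 253, 253, 253, 253, 253, 251, 241, 253, 255, 255, 255, 250, 245, 241, 218, 186, 188, 181, 169, 183, 185, 181, 176, 176, 177, 170]
185 [86, 170, 255, 255, 255, 255, 255, 255, 255, 255, 255, 255, 255, 255, 255, 255, 255, 254, 254, 254, 254, 254, 255, 255,
[... 5502 characters left out ...]
43, 143, 144, 144, 151, 166, 168, 158, 124, 117, 117, 116, 114, 114, 110, 130, 163, 164, 166, 168, 166, 167, 166, 164, 162, 158, 163]
215 [161, 149, 78, 71, 88, 94, 103, 106, 94, 136, 140, 144, 145, 142, 143, 148, 166, 165, 166, 166, 163, 163, 160, 159, 154, 134, 166, 169, 165, 163, 164, 164, 166, 165, 159, 160, 164, 168]
216 [162, 151, 76, 67, 73, 74, 74, 75, 93, 136, 140, 142, 141, 137, 139, 148, 163, 165, 165, 170, 171, 174, 172, 172, 176, 175, 174, 170, 170, 171, 171, 170, 173, 169, 165, 168, 165, 165]
217 [162, 152, 77, 69, 79, 87, 86, 86, 103, 141, 144, 143, 142, 143, 144, 145, 150, 164, 167, 171, 168, 169, 170, 171, 173, 174, 169, 167, 169, 171, 169, 167, 165, 162, 162, 163, 162, 161]
```

The box is still ~0.085 rad askew with its rear corner on the fence; the sole tip alone can't turn it. Let the heel push its near rear corner.

```bash
python3 -m jog '[-0.0015,-0.0015,-0.001,0,0,0,1, -0.003,-0.0015,-0.001,0,0,0,1, -0.0045,-0.0015,-0.001,0,0,0,1, -0.006,-0.001,-0.001,0,0,0,1]'
python3 -c "
from h import *
st(3)"
python3 -m jog '[-0.0015,0,0,0,0,0,1, -0.003,0,0,0,0,0,1, -0.0045,0,0,0,0,0,1, -0.006,0,0,0,0,0,1]'
python3 -c "
from h import *
st(3)"
```

```text
time_s: 11.25
eef_pos: [0.5232, 0.1879, 0.0671]
eef_rot: [0.0, 0.741, 0.672, 0.001]
wrist_force: [-2.2, 0.6, -1.4]
opening: 0.206
grasp_force: 60.4
stick X -75.04 Y 304.03 z 67.08 F jigX -0.36 jigY 0.40 z -1.66 T [ 0.06  0.13 -0.05] yaw -0.0981 t 11.4
time_s: 11.9
eef_pos: [0.5221, 0.1819, 0.067]
eef_rot: [0.0, 0.741, 0.672, 0.0]
wrist_force: [0.1, 3.5, 0.6]
opening: 0.2
grasp_force: 60.6
stick X -75.49 Y 297.98 z 66.89 F jigX -0.84 jigY 2.13 z 0.03 T [0.38 0.02 0.03] yaw -0.098 t 12.05
```

```bash
python3 -m jog '[-0.001,0.0005,0,0,0,0,1, -0.002,0.001,0,0,0,0,1, -0.003,0.0015,0,0,0,0,1, -0.004,0.002,0,0,0,0,1]'
python3 -c "
from h import *
st(3)"
python3 -m jog '[-0.001,0.0005,0,0,0,0,1, -0.002,0.001,0,0,0,0,1, -0.003,0.0015,0,0,0,0,1, -0.004,0.002,0,0,0,0,1]'
python3 - <<'E'
from h import *
st(3)
c=camera('top');f=c['frame'].astype(float)
# edges: fence lower edge & box front/near edge
for z,name,lo,hi,rows in [(0.03,'near',265,290,(205,222))]:
    P=[]
    for u in range(lo,hi):
        g=f[rows[0]:rows[1],u,1];i=np.argmin(np.diff(g));P.append((u,rows[0]+i+.5,round(np.diff(g)[i])))
    print(P)
for v in range(186,216,2): print(v,f[v,276:300,1].astype(int).tolist())
E
```

```text
time_s: 12.55
eef_pos: [0.5232, 0.1777, 0.0665]
eef_rot: [-0.0, 0.741, 0.672, -0.0]
wrist_force: [-1.4, 2.8, -1.0]
opening: 0.208
grasp_force: 60.5
stick X -73.77 Y 293.90 z 66.60 F jigX -1.10 jigY 2.24 z -1.32 T [0.42 0.18 0.05] yaw -0.0981 t 12.7
time_s: 13.2
eef_pos: [0.5238, 0.1747, 0.0668]
eef_rot: [-0.002, 0.741, 0.672, -0.0]
wrist_force: [-7.3, 9.1, 5.1]
opening: 0.2
grasp_force: 61.1
stick X -73.16 Y 291.09 z 66.74 F jigX -7.00 jigY 6.81 z 2.91 T [1.38 1.1  0.02] yaw -0.098 t 13.35
[(265, np.float64(206.5), -1), (266, np.float64(213.5), -5), (267, np.float64(213.5), -13), (268, np.float64(206.5), -12), (269, np.float64(213.5), -26), (270, np.float64(206.5), -55), (271, np.float64(206.5), -67), (272, np.float64(206.5), -53), (273, np.float64(207.5), -67), (274, np.float64(207.5), -86), (275, np.float64(207.5), -111), (276, np.float64(207.5), -115), (277, np.float64(207.5), -115), (278, np.float64(207.5), -112), (279, np.float64(207.5), -123), (280, np.float64(207.5), -111), (281, np.float64(207.5), -100), (282, np.float64(207.5), -77), (283, np.float64(208.5), -83), (284, np.f
[... 1342 characters left out ...]
21, 227, 228, 228, 228, 229, 232, 229, 173, 165, 167, 165, 166, 164, 161, 162, 159]
206 [205, 205, 212, 230, 230, 230, 229, 229, 229, 228, 228, 229, 229, 224, 184, 169, 172, 176, 177, 175, 171, 167, 170, 169]
208 [101, 101, 102, 110, 118, 128, 152, 175, 186, 202, 234, 239, 234, 220, 153, 166, 169, 169, 169, 167, 166, 166, 160, 145]
210 [99, 98, 90, 92, 104, 105, 104, 102, 100, 99, 99, 98, 99, 101, 121, 163, 166, 162, 158, 157, 158, 161, 162, 159]
212 [154, 156, 150, 148, 155, 168, 171, 162, 122, 115, 115, 116, 117, 118, 131, 167, 170, 166, 166, 167, 166, 168, 169, 166]
214 [148, 152, 150, 154, 166, 166, 167, 167, 168, 165, 163, 167, 168, 168, 167, 166, 164, 161, 158, 162, 165, 163, 164, 165]
```

The box is now flat on the fence (near edge slope ≈ fence slope, stick X = −73.2 mm as predicted). Feeding with slightly less press.

```bash
python3 -m jog '[-0.002,-0.0004,-0.0005,0,0,0,1, -0.004,-0.0004,-0.0005,0,0,0,1, -0.006,-0.0004,-0.0005,0,0,0,1, -0.008,-0.0004,-0.0005,0,0,0,1, -0.01,-0.0004,-0.0005,0,0,0,1]'
python3 -c "
from h import *
print(get_obs()['wrist_force']);st(3)"
```

```text
time_s: 14.02
eef_pos: [0.5227, 0.1637, 0.0668]
eef_rot: [-0.001, 0.741, 0.672, -0.001]
wrist_force: [-4.5, 4.7, -1.4]
opening: 0.201
grasp_force: 60.2
[-4.53957056  4.73998237 -1.41133516]
stick X -73.17 Y 279.83 z 66.73 F jigX -5.01 jigY 2.78 z -1.67 T [0.64 0.84 0.02] yaw -0.0982 t 14.175
```

```bash
python3 -m jog '[-0.0025,0,0,0,0,0,1, -0.005,0,0,0,0,0,1, -0.0075,0,0,0,0,0,1, -0.01,0,0,0,0,0,1, -0.0125,0,0,0,0,0,1, -0.015,0,0,0,0,0,1, -0.0175,0,0,0,0,0,1, -0.02,0,0,0,0,0,1]'
python3 -c "
from h import *
st(3)"
```

```text
time_s: 15.18
eef_pos: [0.5207, 0.1437, 0.0667]
eef_rot: [-0.001, 0.741, 0.672, -0.001]
wrist_force: [-4.4, 3.6, -1.7]
opening: 0.201
grasp_force: 60.2
stick X -73.14 Y 259.74 z 66.76 F jigX -5.19 jigY 2.99 z -1.62 T [0.6  0.81 0.02] yaw -0.0983 t 15.325
```

Very stable. Larger stretch.

```bash
python3 -m jog '[-0.0025,0,0,0,0,0,1, -0.005,0,0,0,0,0,1, -0.0075,0,0,0,0,0,1, -0.01,0,0,0,0,0,1, -0.0125,0,0,0,0,0,1, -0.015,0,0,0,0,0,1, -0.0175,0,0,0,0,0,1, -0.02,0,0,0,0,0,1, -0.0225,0,0,0,0,0,1, -0.025,0,0,0,0,0,1, -0.0275,0,0,0,0,0,1, -0.03,0,0,0,0,0,1, -0.0325,0,0,0,0,0,1, -0.035,0,0,0,0,0,1]'
python3 -c "
from h import *
st(3)"
python3 -m jog '[-0.0025,0,0,0,0,0,1, -0.005,0,0,0,0,0,1, -0.0075,0,0,0,0,0,1, -0.01,0,0,0,0,0,1, -0.0125,0,0,0,0,0,1, -0.015,0,0,0,0,0,1, -0.0175,0,0,0,0,0,1, -0.02,0,0,0,0,0,1, -0.0225,0,0,0,0,0,1, -0.025,0,0,0,0,0,1, -0.0275,0,0,0,0,0,1, -0.03,0,0,0,0,0,1, -0.0325,0,0,0,0,0,1, -0.035,0,0,0,0,0,1]'
python3 -c "
from h import *
st(3)"
```

```text
time_s: 17.08
eef_pos: [0.5172, 0.1089, 0.0667]
eef_rot: [-0.001, 0.741, 0.672, -0.001]
wrist_force: [-4.0, 4.3, -2.0]
opening: 0.201
grasp_force: 60.3
stick X -73.17 Y 224.71 z 66.74 F jigX -4.43 jigY 2.34 z -1.33 T [0.61 0.79 0.02] yaw -0.0983 t 17.225
time_s: 18.98
eef_pos: [0.5138, 0.074, 0.0668]
eef_rot: [-0.001, 0.741, 0.672, -0.001]
wrist_force: [-4.0, 4.1, -1.8]
opening: 0.204
grasp_force: 60.3
stick X -73.19 Y 189.69 z 66.72 F jigX -4.25 jigY 2.28 z -1.87 T [ 0.57  0.8  -0.01] yaw -0.0982 t 19.125
```

```bash
python3 -m jog '[-0.0025,0.0001,0,0,0,0,1, -0.005,0.0001,0,0,0,0,1, -0.0075,0.0001,0,0,0,0,1, -0.01,0.0001,0,0,0,0,1, -0.0125,0.0001,0,0,0,0,1, -0.015,0.0001,0,0,0,0,1, -0.0175,0.0001,0,0,0,0,1, -0.02,0.0001,0,0,0,0,1, -0.0225,0.0001,0,0,0,0,1, -0.025,0.0001,0,0,0,0,1, -0.0275,0.0001,0,0,0,0,1, -0.03,0.0001,0,0,0,0,1, -0.0325,0.0001,0,0,0,0,1, -0.035,0.0001,0,0,0,0,1, -0.0375,0.0001,0,0,0,0,1, -0.04,0.0001,0,0,0,0,1]'
python3 -c "
from h import *
st(4)"
```

```text
time_s: 21.12
eef_pos: [0.5099, 0.0344, 0.0667]
eef_rot: [-0.001, 0.741, 0.672, -0.001]
wrist_force: [-4.6, 3.9, -1.7]
opening: 0.205
grasp_force: 60.3
stick X -73.20 Y 149.90 z 66.72 F jigX -5.04 jigY 2.76 z -1.47 T [0.6  0.86 0.01] yaw -0.0981 t 21.325
```

Now the shoe: slower, short checks.

```bash
python3 -m jog '[-0.0015,0,0,0,0,0,1, -0.003,0,0,0,0,0,1, -0.0045,0,0,0,0,0,1, -0.006,0,0,0,0,0,1, -0.0075,0,0,0,0,0,1, -0.009,0,0,0,0,0,1, -0.0105,0,0,0,0,0,1, -0.012,0,0,0,0,0,1]'
python3 -c "
from h import *
st(3)"
python3 -m jog '[-0.0015,0,0,0,0,0,1, -0.003,0,0,0,0,0,1, -0.0045,0,0,0,0,0,1, -0.006,0,0,0,0,0,1]'
python3 -c "
from h import *
st(3)"
```

```text
time_s: 22.32
eef_pos: [0.5087, 0.0225, 0.0667]
eef_rot: [-0.001, 0.741, 0.672, -0.001]
wrist_force: [-4.5, 4.4, -0.9]
opening: 0.205
grasp_force: 60.4
stick X -73.21 Y 138.03 z 66.73 F jigX -4.75 jigY 3.08 z -1.26 T [ 0.67  0.84 -0.  ] yaw -0.0981 t 22.475
time_s: 22.98
eef_pos: [0.5082, 0.0165, 0.0667]
eef_rot: [-0.001, 0.741, 0.672, -0.001]
wrist_force: [-4.5, 5.0, -1.0]
opening: 0.2
grasp_force: 60.4
stick X -73.22 Y 132.08 z 66.73 F jigX -4.63 jigY 3.45 z -1.40 T [ 0.71  0.83 -0.01] yaw -0.0982 t 23.125
```

```bash
python3 -m jog '[-0.0015,0,0,0,0,0,1, -0.003,0,0,0,0,0,1, -0.0045,0,0,0,0,0,1, -0.006,0,0,0,0,0,1]'
python3 -c "
from h import *
st(3)"
python3 -m jog '[-0.0015,0.0001,0,0,0,0,1, -0.003,0.0001,0,0,0,0,1, -0.0045,0.0001,0,0,0,0,1, -0.006,0.0001,0,0,0,0,1]'
python3 -c "
from h import *
st(3)"
```

```text
time_s: 23.62
eef_pos: [0.5076, 0.0109, 0.0668]
eef_rot: [-0.001, 0.741, 0.672, -0.001]
wrist_force: [-5.5, 5.1, -0.5]
opening: 0.203
grasp_force: 60.4
stick X -73.23 Y 126.33 z 66.75 F jigX -4.97 jigY 4.60 z -0.98 T [0.96 0.8  0.05] yaw -0.0982 t 23.775
time_s: 24.28
eef_pos: [0.507, 0.005, 0.0668]
eef_rot: [-0.002, 0.741, 0.672, -0.001]
wrist_force: [-4.0, 5.8, -0.4]
opening: 0.203
grasp_force: 60.5
stick X -73.21 Y 120.42 z 66.74 F jigX -5.27 jigY 4.57 z -0.78 T [1.04 0.84 0.05] yaw -0.0981 t 24.425
```

```bash
python3 -m jog '[-0.0015,0,0,0,0,0,1, -0.003,0,0,0,0,0,1, -0.0045,0,0,0,0,0,1, -0.006,0,0,0,0,0,1, -0.0075,0,0,0,0,0,1, -0.009,0,0,0,0,0,1]'
python3 -c "
from h import *
st(3)"
python3 -m jog '[-0.0015,0,0,0,0,0,1, -0.003,0,0,0,0,0,1, -0.0045,0,0,0,0,0,1, -0.006,0,0,0,0,0,1]'
python3 -c "
from h import *
st(3)"
```

```text
time_s: 25.18
eef_pos: [0.5061, -0.004, 0.0668]
eef_rot: [-0.001, 0.741, 0.672, -0.001]
wrist_force: [-5.1, 6.0, -0.6]
opening: 0.207
grasp_force: 60.5
stick X -73.22 Y 111.41 z 66.76 F jigX -5.51 jigY 4.63 z -0.54 T [1.   0.82 0.02] yaw -0.0981 t 25.325
time_s: 25.82
eef_pos: [0.5055, -0.01, 0.0668]
eef_rot: [-0.001, 0.741, 0.672, -0.001]
wrist_force: [-5.3, 5.8, -0.9]
opening: 0.203
grasp_force: 60.6
stick X -73.23 Y 105.39 z 66.74 F jigX -4.87 jigY 4.81 z -0.29 T [1.04 0.83 0.05] yaw -0.0981 t 25.975
```

```bash
python3 -m jog '[-0.001,0,0,0,0,0,1, -0.002,0,0,0,0,0,1, -0.003,0,0,0,0,0,1]'
python3 -c "
from h import *
st(3)"
python3 -m jog '[-0.001,0,0,0,0,0,1, -0.002,0,0,0,0,0,1]'
python3 -c "
from h import *
st(3)"
python3 -m jog '[-0.0005,0,0,0,0,0,1, -0.001,0,0,0,0,0,1]'
python3 -c "
from h import *
st(3)"
```

```text
time_s: 26.35
eef_pos: [0.5053, -0.0129, 0.0668]
eef_rot: [-0.001, 0.741, 0.672, -0.001]
wrist_force: [-3.9, 4.7, -0.6]
opening: 0.205
grasp_force: 60.6
stick X -73.22 Y 102.46 z 66.74 F jigX -5.33 jigY 4.77 z -0.45 T [1.05 0.78 0.01] yaw -0.0981 t 26.5
time_s: 26.75
eef_pos: [0.505, -0.0149, 0.0668]
eef_rot: [-0.001, 0.741, 0.672, -0.001]
wrist_force: [-4.7, 5.8, -1.0]
opening: 0.206
grasp_force: 60.6
stick X -73.20 Y 100.47 z 66.76 F jigX -5.46 jigY 5.03 z -0.72 T [1.06 0.82 0.03] yaw -0.0981 t 26.9
time_s: 27.15
eef_pos: [0.505, -0.0154, 0.0668]
eef_rot: [-0.002, 0.741, 0.672, -0.0]
wrist_force: [-5.1, 9.5, -0.1]
opening: 0.202
grasp_force: 60.6
stick X -73.23 Y 100.16 z 66.78 F jigX -4.90 jigY 7.90 z 0.08 T [1.61 0.7  0.08] yaw -0.0981 t 27.3
```

The end stop is felt at Y ≈ 100. Seat it slightly.

```bash
python3 -m jog '[-0.0005,0,0,0,0,0,1, -0.001,0,0,0,0,0,1]'
python3 -c "
from h import *
st(4)"
```

```text
time_s: 27.55
eef_pos: [0.5049, -0.0155, 0.0668]
eef_rot: [-0.002, 0.741, 0.671, 0.0]
wrist_force: [-3.2, 14.3, 0.5]
opening: 0.208
grasp_force: 60.7
stick X -73.26 Y 100.00 z 66.81 F jigX -4.40 jigY 12.05 z 0.39 T [2.31 0.57 0.13] yaw -0.0981 t 27.75
```

Box home. Release, back away, carry the stick to a free spot at Y≈+300.

```bash
python3 -m jog '[0.0015,-0.0005,0,0,0,0,1, 0.003,-0.003,0,0,0,0,1, 0.006,-0.01,0,0,0,0,1, 0.012,-0.02,0,0,0,0,1, 0.03,-0.03,-0.01,0,0,0,1, 0.06,-0.035,-0.02,0,0,0,1, 0.1,-0.035,-0.02,0,0,0,1, 0.15,-0.035,-0.02,0,0,0,1, 0.18,-0.035,-0.02,0,0,0,1, 0.2,-0.035,-0.012,0,0,0,1, 0.2,-0.035,-0.003,0,0,0,1, 0.2,-0.035,0,0,0,0,1]'
python3 - <<'E'
from h import *
st(2)
c=camera('top');cv2.imwrite('pics/t5.png',cv2.resize(c['frame'][140:280,180:390,::-1],None,fx=3.8,fy=3.8,interpolation=cv2.INTER_CUBIC))
E
```

```text
time_s: 29.25
eef_pos: [0.4899, 0.185, 0.0669]
eef_rot: [-0.0, 0.741, 0.672, -0.001]
wrist_force: [0.1, 0.4, -0.3]
opening: 0.202
grasp_force: 60.4
stick X -107.36 Y 297.51 z 66.98 F jigX -0.33 jigY -0.50 z -1.54 T [ 0.01 -0.01 -0.02] yaw -0.0986 t 29.35
```

View pics/t5.png

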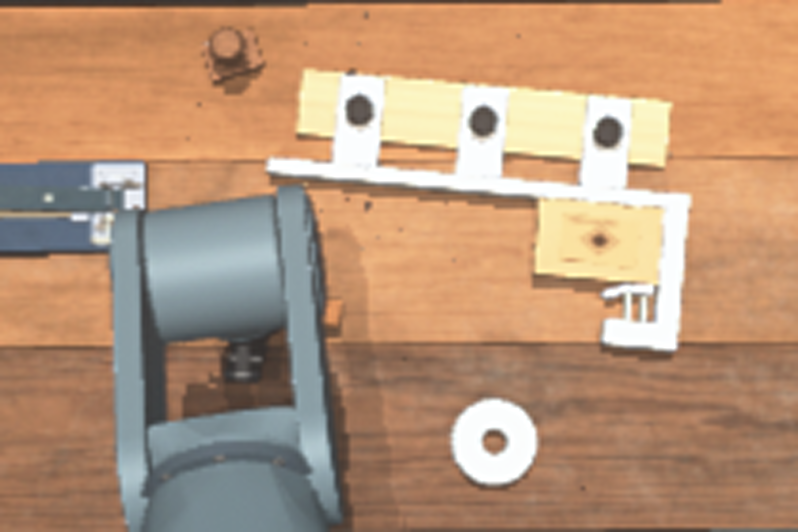

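The box (600,240) sits home: flat on the fence, against the stop, shoe behind it. Now lower the stick.

```bash
python3 -m jog '[0,0,0.001,0,0,0,1, 0,0,0.002,0,0,0,1, 0,0,0.003,0,0,0,1, 0,0,0.003,0,0,0,1]'
python3 -c "
from h import *
st(2)"
```

```text
time_s: 29.9
eef_pos: [0.4909, 0.1849, 0.0642]
eef_rot: [-0.0, 0.741, 0.672, -0.0]
wrist_force: [0.1, 0.7, -1.4]
opening: 0.202
grasp_force: 60.4
stick X -106.86 Y 298.10 z 64.27 F jigX -0.38 jigY 0.44 z -1.15 T [-0.01  0.01  0.  ] yaw -0.098 t 30.0
```

```bash
python3 -m jog '[0,0,0.0005,0,0,0,1, 0,0,0.001,0,0,0,1, 0,0,0.0015,0,0,0,1]'
python3 -c "
from h import *
st(3)"
```

```text
time_s: 30.38
eef_pos: [0.4909, 0.1849, 0.063]
eef_rot: [-0.0, 0.741, 0.672, -0.0]
wrist_force: [-3.7, -1.0, 5.1]
opening: 0.201
grasp_force: 61.1
stick X -106.81 Y 298.11 z 63.02 F jigX -1.50 jigY -0.36 z 2.57 T [-0.03  0.28  0.03] yaw -0.098 t 30.525
```

```bash
python3 -m jog '[0,0,0,0,0,0,0.7, 0,0,0,0,0,0,0.5, 0,0,0,0,0,0,0.3, 0,0,0,0,0,0,0.2, 0,0,-0.02,0,0,0,0.2, 0,0,-0.05,0,0,0,0.2, 0,0,-0.1,0,0,0,0.2, -0.03,0,-0.15,0,0,0,0.2, -0.08,0,-0.2,0,0,0,0.2, -0.08,0,-0.2,0,0,0,0.2]'
python3 - <<'E'
from h import *
st(1)
c=camera('wrist');save(c,'w9')
for t in ['stick','box']:
    for n in ['wrist','side']:
        d=camera(n);print(t,n,[(np.round(k['xyz'],3).tolist(),round(k['confidence'],2)) for k in spot_in(d,t)[:1]])
E
```

```text
time_s: 31.78
eef_pos: [0.4849, 0.1035, 0.2667]
eef_rot: [0.003, 0.742, 0.671, 0.002]
wrist_force: [-0.2, 0.3, -1.1]
opening: 0.799
grasp_force: 0.0
stick X -105.57 Y 216.75 z 265.37 F jigX 1.07 jigY 0.32 z 0.83 T [-0.02 -0.04 -0.  ] yaw -0.1002 t 31.825
stick wrist [([0.494, 0.176, 0.024], 0.72)]
stick side [([0.489, 0.185, 0.027], 0.85)]
box wrist [([0.534, -0.076, 0.026], 0.68)]
box side [([0.536, -0.071, 0.03], 0.74)]
```

View pics/w9.png

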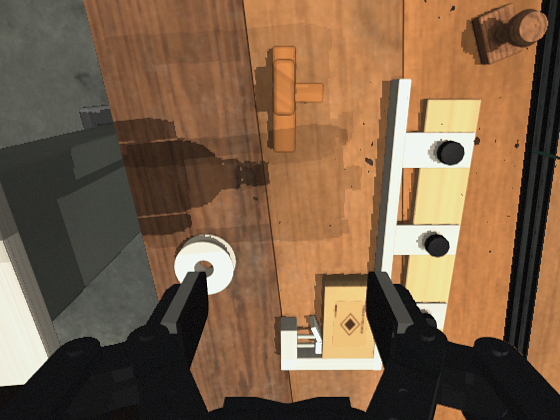

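The stick stands upright at (285,100), and the box is home at (350,320), about 26 cm away. Nothing else has moved.

```bash
python3 -c "
from bench import hand_in
print(hand_in())"
```

```text
the job is handed in; nothing more can be done
None
```

The job is handed in at about 32 s: the box is home against the fence and end stop, fed at a measured 4–5.5 N of fence pressure. Squaring it up briefly took about 8 N on one corner, the hardest push was about 12 N at the stop, and the stick now stands on its sole about 26 cm from the box.

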